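Wind the model turntable on to the next track and bolt it

ROBOT

A 6-joint arm with a two-finger parallel gripper is mounted at the origin on the work surface; the furniture and walls round the work are solid. World frame = base frame: x ahead of the robot, y to its left, z up, the work surface at z = 0. Lengths are in mm, angles in rad, forces in N, time in s.
With the tool pointing down it reaches from about 300 to 775 mm from the base axis. Payload 14.6 kg.
Tool frame: the origin (TCP) lies between the finger pads; the fingertips stand 19 mm ahead of it and the grasp point (between the pads) is the TCP; z points along the fingers, y is the line along which they close (so a half turn about z gives the same grasp; the last joint's range is limited). The gripper opens to 94 mm and grips with 3 to 60 N. Pads are 16 mm wide; open, the fingers measure 119 mm over their backs; the gripper's body (75 mm by 177 mm) begins 78 mm behind the grasp point.
Start: joints at [1.27, 0.3, 1.521, -0, 1.321, -0.067], TCP at [127.42, 535.027, 224.446] pointing down, gripper open.
Joint ranges: [-3.03, 3.03], [-0.79, 2.21], [0.23, 2.52], [-1.04, 4.18], [0, 3.07], [-2.55, 2.55]. Speed limits (rad/s): [2.22, 2.22, 2.57, 3.14, 3.14, 3.14].

INTERFACE

Orientations are given as [roll, pitch, yaw] about the fixed x, y, z axes, in that order (R = Rz(yaw) Ry(pitch) Rx(roll)).
In Python, from cell import monitor, imaging, job, find_in, trace gives the robot as it stands. The module is installed in compiled form; this text tells all that it offers.
- The arm moves only by the tool arm_command, never from a script. Its argument "steps" is a list of rows, each a list of 5 numbers: the opening, from 0 (shut) to 1 (fully open), then the shift along the tool's x, y, z in mm, then the turn about the tool's z in degrees. In form: [[gripper, dx, dy, dz, turn], ...]. A call has 1 to 20 rows; each row is the pose to reach, as a shift and turn from the pose commanded when the call began, along the tool's axes at that moment; what a row does not reach only later rows make up. A row lasts 1/8 s, in which the tool goes at most 62.5 mm and 10.7 degrees, less where a joint would pass 70% of its speed; a pose out of reach is approached as far as the arm can. A call with a gripper value outside its range is refused whole. The fingers move at their own pace and stop on an object; "force" is the grip in N (left out, the last holds). Time passes only in rows, so rows that repeat a pose let the fingers close. It gives the time, the measured TCP pose, the force, the opening and the grip force at its end, in the units of the state.
- monitor.read_state(): the state, without advancing time (a new reading comes with each control period).
- imaging.camera(name): name is "scene" or "top" or "wrist"; returns a dict with "img" (420x560x3 uint8, red, green, blue), "mtx" (3x3 intrinsics, pixels), "view" (4x4, takes a point from world to camera coordinates). Camera axes: x right, y down, z forward; pixel columns grow to the right and rows downward; lengths in mm; the calibration is good to about 2 mm. The wrist camera is an equidistant fisheye: a pixel r from the principal point sees the ray r / f radians off the axis. A picture is of the moment at which its call begins. There is no depth.
- job.sign_off(): hands the job in; it is judged then, once.
Trained networks look in a picture, given as the dict that the camera call returned (one of the last four; its "shot" number tells which), for a name from the list of things; names that differ only in an ending like _2 or _b are one class to them, and where a whole thing is asked for, a point or a joint stands for the part that bears it (a point fixed in the world has none). Each returns a list of dicts, best first, with "p" (0 to 1); they miss things now and then, are a little off and sometimes report something else, mostly with a low value. They report only what shows in the picture. A call takes as long as a camera call.
- find_in(picture, target): "rect" ([centre column, centre row, width, height] in pixels, round what is visible of it).
- trace(picture, target): "region" (420x560 bool, what is visible of it) and "rect" ([centre column, centre row, width, height] in pixels, round what is visible of it).
The state is a dict: "clock": time; "joints": joint angles; "qd": joint speeds; "effort": joint torques, N m; "eef_pos": TCP position; "eef_rot": TCP orientation; "wrist_force": force on the tool from outside, world axes, zero at the start; "moment": the same for the moment, N m; "finger_gap": finger opening in mm; "finger_force": force on a finger pad.
Only numpy, scipy, OpenCV 4.12 (cv2) and the standard library are available. Lean on these libraries where they do the work, as an engineer would, in place of code of your own. Each camera call takes 0.05 s, during which the arm holds its last target. There are 200 camera calls.

TASK

The bridge of the little turntable stands near the stub track on the right: wind the hand wheel of its worm drive clockwise (from above), some three turns by its red grip, until the bridge rails line up with the middle track (the one with the red buffer stop), then slide the locking bolt fully home towards the bridge and let go. The grip sits on a soft rubber bush, so feel your way round and never strain it sideways by more than about 2.5 mm (7 N). Leave the bolt alone until the rails are in line, and do not disturb the two paint jars and the small pine beside it.

Things in the scene. Friction and masses are not known exactly. Their poses are not given: they have to be found in the camera images.
- board: Plywood board 165 x 250 mm (its x, y) on feet; z up. Origin at board centre on the table below; board top 20 mm above that. The pit (116 mm across) lies at the left, the worm drive at right: its wheel axis is roughly at x +26, y -86 mm of the board, but was screwed on by eye, up to 12 mm off in x and 9 mm in y.
- pit_centre (a point): Turning axis of the bridge, at the board's top. The middle stub track with the red buffer stop leads from it along the board's +x.
- bridge_end (a point): Point on the track's centre line at the bridge's far end, at rail height, 55 mm from the pit's axis. Bridge deck 110 x 30 mm, grey with yellow hand rail.
- bridge (a joint): Angle of the bridge, rad: 0 = in line with the right stub track, 0.5236 (30 degrees) = in line with the middle one, counter-clockwise from above positive. Starts within 0.09 of 0. Clockwise turns of the wheel drive it up by 1/36 of the wheel's angle, 0.175 rad a turn, without backlash; it stays put when the wheel is let go.
- crank_grip (a point): On the axis of the red upright grip, diameter 14, length 34 mm, 14 mm below its top and 14 mm above the aluminium hand wheel (35 mm radius). It stands 28 mm out from the vertical wheel axis and spins freely on its own pin, so it can be held with the gripper's heading unchanged while going round. Its start angle on the wheel is random. Winding takes under 4 N at the grip.
- bush_radial (a joint): How far the grip is pulled out (+) or pushed in (-) along the wheel's radius against its soft rubber bush, m; 0 at rest. 3 N per mm, springs back. Beyond 3 mm either way the bush tears, which is a failure.
- bush_drag (a joint): The same across the radius: + when the grip is pushed counter-clockwise relative to the wheel, - clockwise (up to about -1.3 mm while winding).
- bolt (a joint): Slide of the locking bolt, m: 0 = out, 0.014 = home against its stop. It moves along the board's -x, with about 2 N of friction, and stays where it is left. Nothing blocks it when the bridge is out of line, but it must not be moved then.
- bolt_post (a point): On the axis of the bolt's upright black post (diameter 12, length 30 mm), 10 mm below its top and 20 mm above the steel slide it stands on; 26 mm left of the middle track's centre line, just outside the pit; slide's top 33 mm above the table. Push it or pinch and pull it towards the pit.
- jar_red: Red paint jar 29 mm wide, 36 mm tall, standing on the table right of the board; origin at the centre of its underside. Not to be disturbed.
- jar_orange: Orange paint jar 34 mm wide, 43 mm tall, on the board; origin at the centre of its underside. Not to be disturbed.
- pine: Small model pine 49 mm wide, 62 mm tall, on the board; origin at the centre of its underside. Not to be disturbed.

How it is judged (in metres and radians):
On the way, in this order (a step that is already met when the one before it is completed fails the run):
1. the bridge is wound into line with the middle track, the bolt still out (value of joint bridge between 0.4936 and 0.5536 rad and value of joint bolt below 0.003 m), for 0.3 s.
2. the bolt is pushed home with the bridge in line (value of joint bridge between 0.4936 and 0.5536 rad and value of joint bolt above 0.012 m), for 0.2 s.
At the end, for the whole second after the job is handed in: The bridge rests within 0.03 rad (1.7 degrees) of the middle track, the bolt is at least 12 of its 14 mm home, the jars and the pine stand upright within 15 mm of where they were (all of step 2 and velocity of joint bridge between -0.01 and 0.01 rad/s and distance of each of jar_red, jar_orange, pine from where it was at the start of the episode below 0.015 m and angle between each of jar_red, jar_orange, pine's own z axis and vertical below 0.2 rad); the robot touches nothing.
It fails at once if the rubber bush of the grip is strained by more than 3 mm (value of joint any of bush_radial, bush_drag above 0.003 m or value of joint any of bush_radial, bush_drag below -0.003 m).
It fails at once if the bolt is moved more than 4 mm while the bridge is out of line by more than 0.04 rad ((value of joint bridge below 0.4836 rad or value of joint bridge above 0.5636 rad) and value of joint bolt above 0.004 m).
It fails at once if a jar or the pine is moved more than 15 mm or tipped (distance of any of jar_red, jar_orange, pine from where it was at the start of the episode above 0.015 m or angle between any of jar_red, jar_orange, pine's own z axis and vertical above 0.3 rad).
It also fails if it takes over 64 s, if anything falls off the work surface, if the arm or the gripper's body presses on something with over 40 N, if the wrist force passes 120 N, or if a joint passes its speed limit or range.

## Working session

There is one attempt and no reset: what is moved stays moved. The work goes in short steps, Python scripts to look and compute and a tool call to move; the robot and the scene stay as the last step left them, time stands still between calls to the robot, and variables do not carry over. Pictures are saved under pics/ and viewed, at most 10 in all, crops included, and the job is handed in when it is done.

Besides the shell and the picture viewer there is one more tool, called after "Request:" as a command line: name --pt "numbers of a row" for each row, then --argument value for the rest. arm_command: Moves the arm, as the interface text tells. Its arguments: {"type":"object","properties":{"steps":{"type":"array","items":{"type":"array","items":{"type":"number"}}},"force":{"type":"number"}},"required":["steps"]}

```bash
mkdir -p pics
cat > h.py <<'E'
import numpy as np, cv2
from cell import monitor, imaging, job, find_in, trace
def ray(c,u,v):
    V=c['view'];K=c['mtx'];R=V[:3,:3];o=-R.T@V[:3,3]
    d=R.T@np.linalg.inv(K)@np.array([u,v,1.]);return o,d/np.linalg.norm(d)
def onz(c,u,v,z):
    o,d=ray(c,u,v);return o+d*(z-o[2])/d[2]
def tri(rs):
    A=0;b=0
    for o,d in rs:
        P=np.eye(3)-np.outer(d,d);A=A+P;b=b+P@o
    return np.linalg.solve(A,b)
def proj(c,p):
    q=c['mtx']@(c['view'][:3,:3]@p+c['view'][:3,3]);return q[:2]/q[2]
E
python3 - <<'E'
from h import *
np.set_printoptions(precision=1,suppress=True)
s=monitor.read_state();print(s)
im=[]
for n in ['top','scene']:
    c=imaging.camera(n)
    cv2.imwrite(f'pics/{n}.png',cv2.resize(c['img'][...,::-1],(784,588)))
    print(n,(-c['view'][:3,:3].T@c['view'][:3,3]))
    for t in ['board','bridge','crank_grip','bolt_post','jar_red','jar_orange','pine']:
        r=find_in(c,t)
        print(t,[(np.array(x['rect']),round(x['p'],2)) for x in r[:2]])
E
```

```text
{'clock': 0.0, 'joints': array([ 1.3,  0.3,  1.5, -0. ,  1.3, -0.1]), 'qd': array([-0., -0., -0.,  0.,  0., -0.]), 'effort': array([  0. , -53.2, -35.3,   0.1,   0. ,  -0. ]), 'eef_pos': array([127.4, 534.8, 223.9]), 'eef_rot': array([-3.1, -0. ,  2.9]), 'wrist_force': array([-0.3, -0.3, -0. ]), 'moment': array([-0., -0.,  0.]), 'finger_force': 0.0, 'finger_gap': 94.07732319458626}
top [ 320.8 -245.   907.2]
board [(array([248.4, 238. , 109.8,  79.3]), 0.63)]
bridge [(array([222.4, 244.3,  37.1,  48.8]), 0.63)]
crank_grip [(array([269.2, 203.2,   9.4,   5.2]), 0.49), (array([222.3, 242.6,  38.4,  48.6]), 0.44)]
bolt_post [(array([211.2, 212.3,  11.6,  15.8]), 0.53)]
jar_red [(array([307.5, 203.5,  12.6,  15.4]), 0.54)]
jar_orange [(array([295.2, 254. ,  14.7,  18.4]), 0.62)]
pine []
scene [ 123.3 -687.7  710.9]
board [(array([264.7, 231.5, 141.6, 115.4]), 0.8)]
bridge [(array([240.9, 205.7,  54.2,  25.5]), 0.64)]
crank_grip []
bolt_post []
jar_red [(array([339.7, 258.5,  20. ,  23.2]), 0.69)]
jar_orange [(array([271.9, 264.6,  14.8,  29.2]), 0.75), (array([240.9, 205.2,  56.9,  27.7]), 0.2)]
pine [(array([246.8, 241.6,  15.5,  23.1]), 0.81), (array([265.5, 233.2, 143.7, 117.3]), 0.26)]
```

View pics/top.png

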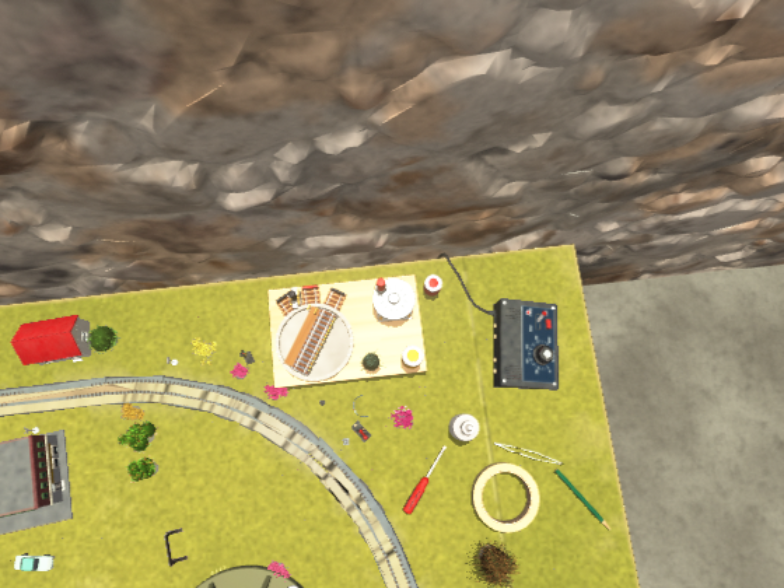

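View pics/scene.png

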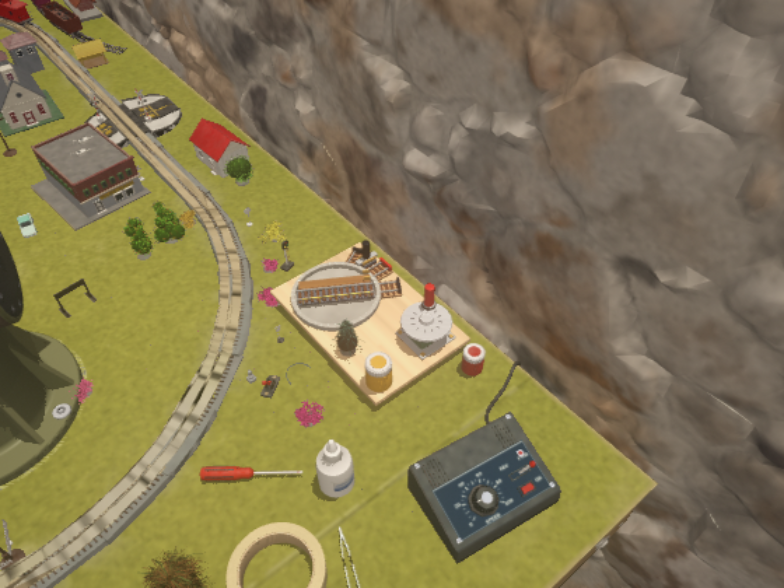

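Run:
```python
from h import *
np.set_printoptions(precision=1,suppress=True)
s=monitor.read_state();print(s['eef_rot'])
T=imaging.camera('top');S=imaging.camera('scene')
for n,c in (('top',T),('scene',S)):
    for u,v in [(268,290),(415,275),(427,371),(273,388)] if n=='top' else [(370,243),(470,340),(376,404),(271,292)]:
        print(n,'corner',onz(c,u/1.4,v/1.4,20))
# wheel centre, hub
def m(a,b): return tri([ray(T,a[0]/1.4,a[1]/1.4),ray(S,b[0]/1.4,b[1]/1.4)])
print('gripmid',m((381,284),(429,295)),'hub',m((394,298),(427,318)),'post',m((292,296),(367,248)),'orange',m((412,354),(378,360)),'red',m((433,282),(474,350)),'pine',m((371,360),(347,325)))
print('pit',onz(T,316/1.4,342/1.4,20),onz(S,337/1.4,296/1.4,20))
print('wall base',onz(T,270/1.4,275/1.4,0),onz(T,575/1.4,246/1.4,0))
a=cv2.resize(T['img'][185:290,185:325,::-1],None,fx=4,fy=4,interpolation=2)
b=cv2.resize(S['img'][165:295,185:355,::-1],None,fx=4,fy=4,interpolation=2)
b=cv2.resize(b,(549,420));
o=np.zeros((1000,1,3))
cv2.imwrite('pics/ct.png',a);cv2.imwrite('pics/cs.png',b)
```

```text
[3.1 0.  2.9]
top corner [552.6 -74.6  20. ]
top corner [ 551.6 -323.6   20. ]
top corner [ 388.6 -323.6   20. ]
top corner [388.7 -72.   20. ]
scene corner [566.2 -86.8  20. ]
scene corner [ 551.9 -325.2   20. ]
scene corner [ 390.1 -324.3   20. ]
scene corner [391.4 -77.2  20. ]
gripmid [ 529.1 -263.6   74.2] hub [ 508.3 -282.7   59.5] post [ 532.4 -120.    52.8] orange [ 414.  -299.6   65.7] red [ 532.  -350.3   39.1] pine [ 412.2 -236.    75.1]
pit [ 455.9 -147.5   20. ] [ 460.6 -144.7   20. ]
wall base [584.1 -75.9   0. ] [ 578.6 -610.9    0. ]
```

View pics/ct.png

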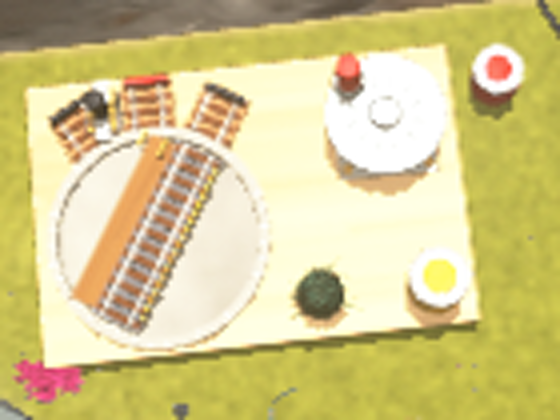

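View pics/cs.png

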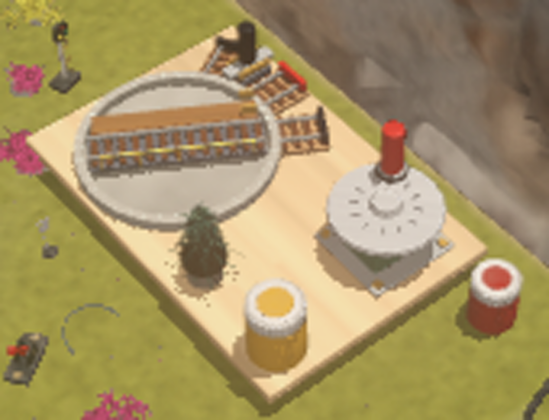

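```bash
cat >> h.py <<'E'
from scipy.spatial.transform import Rotation as Ro
def shift(p,yaw=None):
    s=monitor.read_state();R=Ro.from_euler('xyz',s['eef_rot']).as_matrix()
    d=R.T@(np.array(p)-s['eef_pos']);return d.round(1),s['eef_rot']
E
python3 - <<'E'
from h import *
print(shift([475,-250,200]))
E
```

```text
(array([-520. , -683.1,   24.5]), array([-3.14153834e+00, -1.41432719e-05,  2.90779954e+00]))
```

Request:
arm_command --pt "1 -35 -45 0 -2" --pt "1 -70 -91 0 -5" --pt "1 -104 -137 2 -8" --pt "1 -139 -182 4 -11" --pt "1 -173 -228 6 -13.4" --pt "1 -208 -273 8 -13.4" --pt "1 -243 -319 10 -13.4" --pt "1 -277 -364 12 -13.4" --pt "1 -312 -410 14 -13.4" --pt "1 -347 -455 16 -13.4" --pt "1 -381 -501 18 -13.4" --pt "1 -416 -546 20 -13.4" --pt "1 -451 -592 22 -13.4" --pt "1 -485 -637 24 -13.4" --pt "1 -520 -683 24 -13.4" --pt "1 -520 -683 24 -13.4" --pt "1 -520 -683 24 -13.4" --pt "1 -520 -683 24 -13.4"

```text
clock: 3.15
eef_pos: [474.9, -248.9, 200.8]
eef_rot: [-3.141, 0.0, -3.14]
wrist_force: [-0.3, 0.9, -0.3]
finger_gap: 93.9
finger_force: 0.0
```

```bash
cat >> h.py <<'E'
def wray(c,u,v):
    K=c['mtx'];x=(u-K[0,2])/K[0,0];y=(v-K[1,2])/K[1,1];r=np.hypot(x,y)+1e-12
    d=np.array([x/r*np.sin(r),y/r*np.sin(r),np.cos(r)]);V=c['view'];R=V[:3,:3]
    return -R.T@V[:3,3],R.T@d
def wonz(c,u,v,z):
    o,d=wray(c,u,v);return o+d*(z-o[2])/d[2]
def wproj(c,p):
    q=c['view'][:3,:3]@np.array(p)+c['view'][:3,3];t=np.arctan2(np.hypot(q[0],q[1]),q[2]);n=q[:2]/np.hypot(q[0],q[1])
    return c['mtx'][:2,2]+n*t*c['mtx'][0,0]
E
python3 - <<'E'
from h import *
np.set_printoptions(precision=1,suppress=True)
s=monitor.read_state();print(s['clock'],s['eef_pos'],s['eef_rot'],s['joints'],s['wrist_force'])
c=imaging.camera('wrist');T=imaging.camera('top')
cv2.imwrite('pics/w1.png',cv2.resize(c['img'][...,::-1],(784,588)))
print('cam',-c['view'][:3,:3].T@c['view'][:3,3])
for t in ['crank_grip','bolt_post','jar_red','jar_orange','pine']:
    print(t,[(np.array(x['rect']),round(x['p'],2)) for x in find_in(c,t)[:2]])
for p in ([529,-264,88],[508,-283,59],[532,-120,63],[532,-350,36]): print(p,wproj(c,p)*1.4)
E
```

```text
3.15 [ 474.9 -248.9  200.8] [-3.1  0.  -3.1] [-0.6  0.3  1.6  0.   1.3 -2.1] [-0.3  0.9 -0.3]
cam [ 391.2 -250.   360.4]
crank_grip [(array([266.9, 263.1,  11.1,  30. ]), 0.56), (array([397.5, 249.4,  17.2,  29.4]), 0.24)]
bolt_post [(array([396.8, 248.3,  16.2,  29.6]), 0.91), (array([381.9, 185.6,  78.9, 100.9]), 0.17)]
jar_red [(array([191.3, 238.6,  30. ,  22.6]), 0.8), (array([266.9, 259.9,  17. ,  31.2]), 0.45)]
jar_orange [(array([227.2, 139.2,  38.9,  33.7]), 0.87)]
pine [(array([295.2, 138.5,  28.5,  30.6]), 0.86)]
[529, -264, 88] [370.  378.6]
[508, -283, 59] [344.7 333.6]
[532, -120, 63] [563.  363.6]
[532, -350, 36] [265.3 350.3]
```

View pics/w1.png

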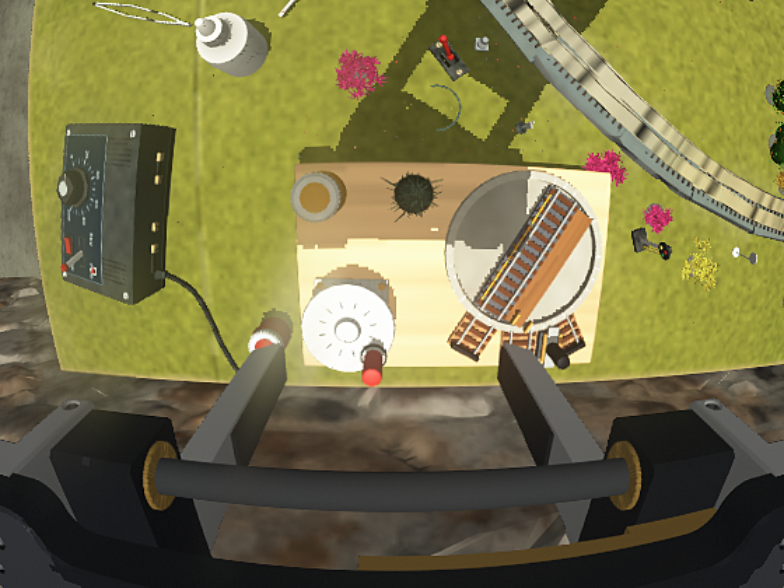

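Run:
```python
from h import *
np.set_printoptions(precision=1,suppress=True)
W=imaging.camera('wrist');T=imaging.camera('top');S=imaging.camera('scene')
D={'griptop':((272.2,200.5),(307,203.7),(372/1.4,378/1.4)),'hub':((281.5,213),(304.5,226.9),(347/1.4,329/1.4)),'posttop':((208.7,208.7),(261.5,173.4),(561/1.4,361/1.4))}
for k,(t,s,w) in D.items():
    r=[ray(T,*t),ray(S,*s),wray(W,*w)];p=tri(r);print(k,p,[np.linalg.norm((np.eye(3)-np.outer(d,d))@(p-o)).round(1) for o,d in r], tri(r[::2]),tri(r[1:]))
for z in (50,55,60): # rim
    a=[wonz(W,u/1.4,v/1.4,z) for u,v in((302,328),(395,328),(348,283),(348,372))]
    print(z,np.linalg.norm(a[0]-a[1]),np.linalg.norm(a[2]-a[3]),sum(a)/4)
print(wonz(W,374/1.4,352/1.4,55),wonz(W,552/1.4,337/1.4,33))
for n,uv in(('pit',((445,245),(602,252))),):print(n,[wonz(W,u/1.4,v/1.4,20) for u,v in uv])
print('edge',wonz(W,350/1.4,383/1.4,0),wonz(W,450/1.4,367/1.4,20))
```

```text
griptop [ 528.9 -263.5   91.8] [np.float64(0.7), np.float64(1.4), np.float64(2.1)] [ 532.6 -263.9   79.8] [ 528.3 -263.6   92.3]
hub [ 506.5 -282.3   60. ] [np.float64(0.2), np.float64(2.2), np.float64(2.3)] [ 509.8 -283.1   45.3] [ 506.3 -282.5   60.3]
posttop [ 532.5 -121.6   63.3] [np.float64(1.1), np.float64(1.6), np.float64(2.7)] [ 535.3 -119.    52.8] [ 528.2 -126.3   70.2]
50 68.43434908167055 69.5771164114465 [ 507.6 -282.2   50. ]
55 67.33124207015683 68.45558890392572 [ 505.7 -281.7   55. ]
60 66.22813505864306 67.33406139640493 [ 503.8 -281.2   60. ]
[ 523.9 -263.2   55. ] [ 522.1 -120.9   33. ]
pit [array([ 451.1, -209.8,   20. ]), array([453.9, -78.4,  20. ])]
edge [ 578.1 -287.2    0. ] [ 552.9 -201.9   20. ]
```

Request:
arm_command --pt "0.3 -15 -5 20 0" --pt "0.3 -30 -10 40 0" --pt "0.3 -45 -14 60 0" --pt "0.3 -53.6 -14.6 75 0" --pt "0.3 -53.6 -14.6 80 0" --pt "0.3 -53.6 -14.6 80 0" --pt "0.3 -53.6 -14.6 80 0"

```text
clock: 4.53
eef_pos: [528.6, -264.6, 121.3]
eef_rot: [-3.141, 0.001, 3.142]
wrist_force: [0.7, 0.3, 0.7]
finger_gap: 29.3
finger_force: 0.0
```

Run:
```python
from h import *
np.set_printoptions(precision=1,suppress=True)
s=monitor.read_state();print(s['clock'],s['eef_pos'],s['wrist_force'],s['finger_gap'])
c=imaging.camera('wrist')
print(wproj(c,s['eef_pos']),wproj(c,s['eef_pos']-[0,0,19]))
cv2.imwrite('pics/w2.png',cv2.resize(c['img'][200:410,170:450,::-1],None,fx=2.8,fy=2.8,interpolation=2))
for t in ['crank_grip']:
    print(t,[(np.array(x['rect']),round(x['p'],2)) for x in find_in(c,t)[:2]])
```

```text
4.525 [ 528.6 -264.6  121.3] [0.7 0.3 0.7] 29.2838946469254
[281.3 275.3] [281.1 260.7]
crank_grip [(array([283.7, 241. ,  23. ,  38.6]), 0.78)]
```

View pics/w2.png

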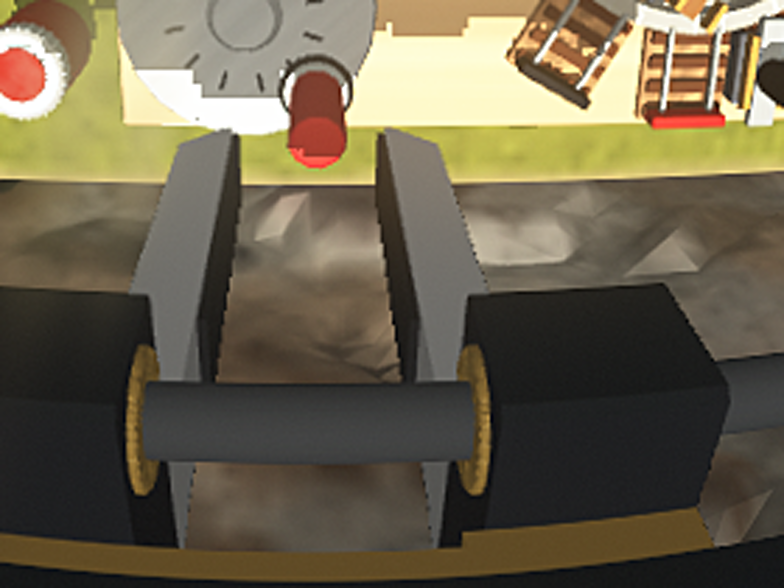

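Run:
```python
from h import *
np.set_printoptions(precision=1,suppress=True)
c=imaging.camera('wrist')
for z in(80,84,88,92): print(z,wonz(c,283.2,251.1,z))
for z in(52,56,60): print(z,'base',wonz(c,283.2,232,z),'hub',wonz(c,257.5,205.4,z))
print(monitor.read_state()['eef_pos'])
```

```text
80 [ 531.9 -263.1   80. ]
84 [ 530.2 -263.1   84. ]
88 [ 528.5 -263.2   88. ]
92 [ 526.7 -263.2   92. ]
52 base [ 528.5 -262.8   52. ] hub [ 507.9 -281.7   52. ]
56 base [ 527.  -262.9   56. ] hub [ 506.8 -281.4   56. ]
60 base [ 525.6 -262.9   60. ] hub [ 505.7 -281.1   60. ]
[ 528.7 -264.6  121.1]
```

Request:
arm_command --pt "0.3 0 1.5 10 0" --pt "0.3 0 1.5 20 0" --pt "0.3 0 1.5 30 0" --pt "0.3 0 1.5 36 0" --pt "0.3 0 1.5 39 0" --pt "0.3 0 1.5 39 0" --force 3

```text
clock: 5.42
eef_pos: [528.6, -263.0, 81.4]
eef_rot: [3.142, -0.0, -3.141]
wrist_force: [-0.4, -0.3, 0.2]
finger_gap: 28.3
finger_force: 0.0
```

Request:
arm_command --pt "0.22 0 0 0 0" --pt "0.18 0 0 0 0" --pt "0.15 0 0 0 0" --pt "0.13 0 0 0 0" --pt "0.11 0 0 0 0" --pt "0.11 0 0 0 0" --force 3

```text
clock: 6.18
eef_pos: [528.7, -262.9, 81.5]
eef_rot: [-3.142, 0.0, -3.142]
wrist_force: [0.5, 0.4, 2.5]
finger_gap: 14.1
finger_force: 3.0
```

Request:
arm_command --pt "0.1 0 0 -0.5 0" --pt "0.1 -1.5 -1.9 -0.5 0" --pt "0.1 -2.9 -3.9 -0.5 0" --pt "0.1 -4 -6.1 -0.5 0" --pt "0.1 -5.1 -8.3 -0.5 0" --pt "0.1 -5.1 -8.3 -0.5 0" --force 6

```text
clock: 6.92
eef_pos: [533.7, -271.4, 81.7]
eef_rot: [3.141, -0.0, 3.142]
wrist_force: [-1.4, 3.0, -3.4]
finger_gap: 13.6
finger_force: 6.0
```

```bash
cat >> h.py <<'E'
def strain(cx,cy):
    f=np.mean([monitor.read_state()['wrist_force'] for _ in range(3)],0);s=monitor.read_state();p=s['eef_pos']
    v=p[:2]-[cx,cy];t=np.arctan2(v[1],v[0]);er=np.array([np.cos(t),np.sin(t)]);et=np.array([-er[1],er[0]])
    print(s['clock'],'pos',p.round(1),'r',np.hypot(*v).round(2),'th',np.degrees(t).round(1),'f',f.round(2),'rad',(f[:2]@er).round(2),'tan',(f[:2]@et).round(2),s['finger_gap'].round(1))
E
python3 -c "
from h import *
strain(507.5,-281.6)"
```

```text
Traceback (most recent call last):
  File "h.py", line 31, in strain
    print(s['clock'],'pos',p.round(1),'r',np.hypot(*v).round(2),'th',np.degrees(t).round(1),'f',f.round(2),'rad',(f[:2]@er).round(2),'tan',(f[:2]@et).round(2),s['finger_gap'].round(1))
                                                                                                                                                               ^^^^^^^^^^^^^^^^^^^^^
AttributeError: 'float' object has no attribute 'round'
```

Request:
arm_command --pt "0.1 -1.4 -4.7 0.2 0" --pt "0.1 -1.9 -9.5 0.2 0" --pt "0.1 -1.6 -14.4 0.2 0" --pt "0.1 -0.5 -19.1 0.2 0" --pt "0.1 -0.5 -19.1 0.2 0"

```text
clock: 7.55
eef_pos: [534.2, -290.8, 81.8]
eef_rot: [-3.141, 0.0, 3.141]
wrist_force: [1.0, 2.6, -3.0]
finger_gap: 13.6
finger_force: 6.0
```

```bash
sed -i "s/s\['finger_gap'\].round(1)/round(s['finger_gap'],1)/" h.py
python3 -c "
from h import *
strain(507.5,-281.6)"
```

```text
7.55 pos [ 534.2 -290.8   81.8] r 28.23 th -19.1 f [ 1.03  2.55 -3.02] rad 0.14 tan 2.75 13.6
```

Request:
arm_command --pt "0.1 1.9 -4.5 0.2 0" --pt "0.1 4.6 -8.6 0.2 0" --pt "0.1 8 -12.1 0.2 0" --pt "0.1 11.9 -15 0.2 0" --pt "0.1 16.3 -17.2 0.2 0" --pt "0.1 21 -18.6 0.2 0" --pt "0.1 21 -18.6 0.2 0"

```text
clock: 8.43
eef_pos: [513.0, -309.2, 81.7]
eef_rot: [-3.141, 0.0, 3.141]
wrist_force: [1.0, 1.5, -2.3]
finger_gap: 13.7
finger_force: 6.0
```

```bash
python3 -c "
from h import *
strain(507.5,-281.6)"
```

```text
8.425 pos [ 513.  -309.2   81.7] r 28.12 th -78.8 f [ 1.02  1.53 -2.26] rad -1.3 tan 1.29 13.7
```

Request:
arm_command --pt "0.1 4.9 -0.3 0.2 0" --pt "0.1 9.7 0.1 0.2 0" --pt "0.1 14.5 1.3 0.2 0" --pt "0.1 18.9 3.2 0.2 0" --pt "0.1 23 5.9 0.2 0" --pt "0.1 26.6 9.3 0.2 0" --pt "0.1 26.6 9.3 0.2 0"

```text
clock: 9.3
eef_pos: [486.4, -299.5, 81.5]
eef_rot: [-3.141, -0.0, -3.141]
wrist_force: [1.1, -1.8, 2.1]
finger_gap: 14.1
finger_force: 6.0
```

```bash
python3 -c "
from h import *
strain(507.5,-281.4)"
```

```text
9.3 pos [ 486.4 -299.5   81.5] r 27.78 th -139.3 f [ 1.06 -1.83  2.14] rad 0.39 tan 2.07 14.1
```

Request:
arm_command --pt "0.1 2.9 3.9 -0.2 0" --pt "0.1 5.1 8.3 -0.2 0" --pt "0.1 6.5 13 -0.2 0" --pt "0.1 7 17.8 -0.2 0" --pt "0.1 6.7 22.7 -0.2 0" --pt "0.1 5.6 27.4 -0.2 0" --pt "0.1 5.6 27.4 -0.2 0"

```text
clock: 10.18
eef_pos: [481.1, -271.9, 81.5]
eef_rot: [3.141, -0.0, -3.141]
wrist_force: [-0.2, -1.6, 2.5]
finger_gap: 13.7
finger_force: 6.0
```

```bash
python3 -c "
from h import *
strain(507.5,-281.4)"
```

```text
10.175 pos [ 481.1 -271.9   81.5] r 28.09 th 160.2 f [-0.18 -1.6   2.51] rad -0.37 tan 1.56 13.7
```

Request:
arm_command --pt "0.1 -1.9 4.5 -0.2 0" --pt "0.1 -4.6 8.6 -0.2 0" --pt "0.1 -8 12.1 -0.2 0" --pt "0.1 -11.9 15 -0.2 0" --pt "0.1 -16.3 17.2 -0.2 0" --pt "0.1 -21 18.6 -0.2 0" --pt "0.1 -25.8 19.1 -0.2 0" --pt "0.1 -25.8 19.1 -0.2 0"

```text
clock: 11.18
eef_pos: [507.0, -253.0, 81.6]
eef_rot: [3.141, -0.0, -3.141]
wrist_force: [-3.4, -1.0, 1.2]
finger_gap: 13.6
finger_force: 6.0
```

```bash
python3 -c "
from h import *
strain(507.5,-281.4)"
```

```text
11.175 pos [ 507.  -253.    81.6] r 28.44 th 90.9 f [-3.42 -0.98  1.16] rad -0.93 tan 3.44 13.6
```

Request:
arm_command --pt "0.1 -5.3 -1 0 0" --pt "0.1 -10 -2.3 0 0" --pt "0.1 -14.4 -4.3 0 0" --pt "0.1 -18.4 -7.1 0 0" --pt "0.1 -21.8 -10.5 0 0" --pt "0.1 -24.6 -14.5 0 0" --pt "0.1 -26.6 -18.9 0 0" --pt "0.1 -27.9 -23.6 0 0" --pt "0.1 -28.3 -28.4 0 0" --pt "0.1 -27.9 -33.2 0 0" --pt "0.1 -26.6 -37.9 0 0" --pt "0.1 -24.6 -42.3 0 0" --pt "0.1 -21.8 -46.3 0 0" --pt "0.1 -18.4 -49.7 0 0" --pt "0.1 -14.4 -52.5 0 0" --pt "0.1 -10 -54.5 0 0" --pt "0.1 -5.3 -55.8 0 0" --pt "0.1 -0.5 -56.2 0 0" --pt "0.1 -0.5 -56.2 0 0"

```text
clock: 13.55
eef_pos: [507.0, -309.5, 81.8]
eef_rot: [-3.141, -0.0, 3.141]
wrist_force: [1.9, 0.9, -4.3]
finger_gap: 13.9
finger_force: 6.0
```

```bash
python3 -c "
from h import *
strain(507.5,-281.4)"
```

```text
13.55 pos [ 507.  -309.5   81.8] r 28.07 th -91.0 f [ 1.91  0.85 -4.27] rad -0.89 tan 1.89 13.9
```

Request:
arm_command --pt "0.1 4.3 0.7 0.3 0" --pt "0.1 9 2 0.3 0" --pt "0.1 13.4 4 0.3 0" --pt "0.1 17.4 6.8 0.3 0" --pt "0.1 20.8 10.2 0.3 0" --pt "0.1 23.6 14.2 0.3 0" --pt "0.1 25.6 18.6 0.3 0" --pt "0.1 26.9 23.3 0.3 0" --pt "0.1 27.3 28.1 0.3 0" --pt "0.1 26.9 32.9 0.3 0" --pt "0.1 25.6 37.6 0.3 0" --pt "0.1 23.6 42 0.3 0" --pt "0.1 20.8 46 0.3 0" --pt "0.1 17.4 49.4 0.3 0" --pt "0.1 13.4 52.2 0.3 0" --pt "0.1 9 54.2 0.3 0" --pt "0.1 4.3 55.5 0.3 0" --pt "0.1 -0.5 55.9 0.3 0" --pt "0.1 -0.5 55.9 0.3 0"

```text
clock: 15.92
eef_pos: [508.2, -253.1, 81.4]
eef_rot: [3.141, -0.0, -3.141]
wrist_force: [-2.5, -0.8, 6.5]
finger_gap: 13.9
finger_force: 6.0
```

Run:
```python
from h import *
strain(507.5,-281.4)
c=imaging.camera('wrist')
cv2.imwrite('pics/w3.png',cv2.resize(c['img'][:, 250:470,::-1][60:320],None,fx=2.3,fy=2.3,interpolation=2))
```

```text
15.925 pos [ 508.2 -253.1   81.4] r 28.33 th 88.5 f [-2.5  -0.75  6.53] rad -0.82 tan 2.48 13.9
```

View pics/w3.png

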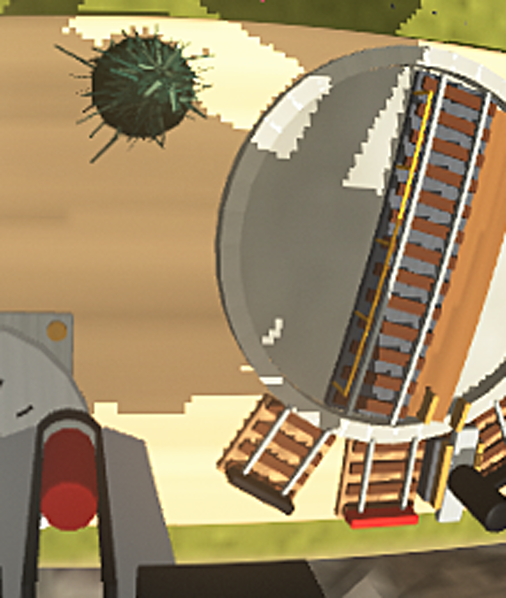

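```bash
cat > br.py <<'E'
from h import *
def go(c,f,ox,oy,P,z=25):
    for n,a,b in P:
        A=wonz(c,ox+a[0]/f,oy+a[1]/f,z);B=wonz(c,ox+b[0]/f,oy+b[1]/f,z);d=B-A
        print(n,A.round(1)[:2],B.round(1)[:2],'ang',np.degrees(np.arctan2(d[1],d[0])).round(2))
E
python3 - <<'E'
from br import *
c=imaging.camera('wrist')
go(c,2.3,250,60,[('rail1',(442,82),(361,412)),('rail2',(490,95),(395,423)),('mid1',(371,440),(361,512)),('mid2',(417,440),(413,512)),('right1',(281,405),(244,470)),('right2',(332,432),(291,497))])
E
```

```text
rail1 [ 402.3 -138.7] [ 509.8 -158.1] ang -10.28
rail2 [ 404.4 -120.4] [ 514.  -144.9] ang -12.57
mid1 [ 519.9 -153. ] [ 547.3 -152.2] ang 1.54
mid2 [ 520.5 -135.2] [ 548.7 -131.3] ang 7.94
right1 [ 506.8 -186.4] [ 529.4 -196.7] ang -24.52
right2 [ 516.6 -167.6] [ 540.  -179.2] ang -26.24
```

Request:
arm_command --pt "0.1 -4.1 -0.9 -0.4 0" --pt "0.1 -8.8 -2.2 -0.4 0" --pt "0.1 -13.2 -4.2 -0.4 0" --pt "0.1 -17.2 -7 -0.4 0" --pt "0.1 -20.6 -10.4 -0.4 0" --pt "0.1 -23.4 -14.4 -0.4 0" --pt "0.1 -25.4 -18.8 -0.4 0" --pt "0.1 -26.7 -23.5 -0.4 0" --pt "0.1 -27.1 -28.3 -0.4 0" --pt "0.1 -26.7 -33.1 -0.4 0" --pt "0.1 -25.4 -37.8 -0.4 0" --pt "0.1 -23.4 -42.2 -0.4 0" --pt "0.1 -20.6 -46.2 -0.4 0" --pt "0.1 -17.2 -49.6 -0.4 0" --pt "0.1 -13.2 -52.4 -0.4 0" --pt "0.1 -8.8 -54.4 -0.4 0" --pt "0.1 -4.1 -55.7 -0.4 0" --pt "0.1 0.7 -56.1 -0.4 0" --pt "0.1 0.7 -56.1 -0.4 0"

```text
clock: 18.4
eef_pos: [506.8, -309.6, 81.9]
eef_rot: [3.142, -0.0, 3.141]
wrist_force: [3.5, 1.0, -5.0]
finger_gap: 14.2
finger_force: 6.0
```

```bash
python3 -c "
from h import *
strain(507.5,-281.4)"
```

```text
18.4 pos [ 506.8 -309.6   81.9] r 28.22 th -91.5 f [ 3.52  1.02 -4.97] rad -1.11 tan 3.49 14.2
```

Request:
arm_command --pt "0.1 4.1 0.8 0.2 0" --pt "0.1 8.8 2.1 0.2 0" --pt "0.1 13.2 4.1 0.2 0" --pt "0.1 17.2 6.9 0.2 0" --pt "0.1 20.6 10.3 0.2 0" --pt "0.1 23.4 14.3 0.2 0" --pt "0.1 25.4 18.7 0.2 0" --pt "0.1 26.7 23.4 0.2 0" --pt "0.1 27.1 28.2 0.2 0" --pt "0.1 26.7 33 0.2 0" --pt "0.1 25.4 37.7 0.2 0" --pt "0.1 23.4 42.1 0.2 0" --pt "0.1 20.6 46.1 0.2 0" --pt "0.1 17.2 49.5 0.2 0" --pt "0.1 13.2 52.3 0.2 0" --pt "0.1 8.8 54.3 0.2 0" --pt "0.1 4.1 55.6 0.2 0" --pt "0.1 -0.7 56 0.2 0" --pt "0.1 -0.7 56 0.2 0"

```text
clock: 20.78
eef_pos: [508.2, -253.4, 81.6]
eef_rot: [3.141, 0.0, -3.141]
wrist_force: [-3.2, 1.1, 1.2]
finger_gap: 14.0
finger_force: 6.0
```

Run:
```python
from h import *
strain(507.5,-281.4)
c=imaging.camera('wrist')
cv2.imwrite('pics/w4.png',cv2.resize(c['img'][80:300,330:490,::-1],None,fx=3,fy=2.7,interpolation=2))
T=imaging.camera('top');cv2.imwrite('pics/t4.png',cv2.resize(T['img'][195:280,190:260,::-1],None,fx=7,fy=7,interpolation=2))
```

```text
20.775 pos [ 508.2 -253.4   81.6] r 27.99 th 88.6 f [-3.24  1.09  1.18] rad 1.01 tan 3.26 14.0
```

View pics/w4.png

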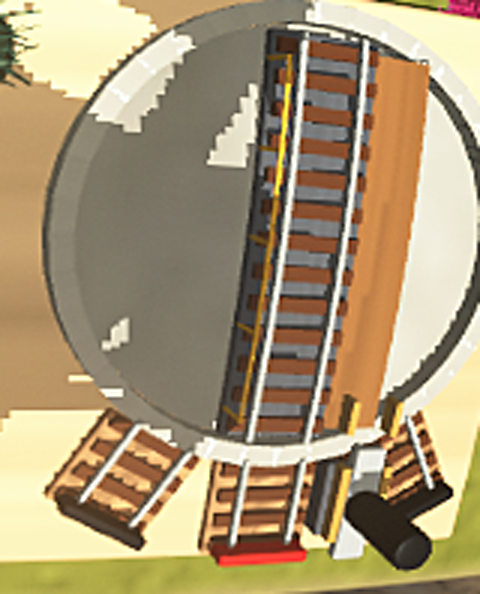

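Run:
```python
from h import *
c=imaging.camera('wrist')
f=np.array([3,2.7]);o=np.array([330,80])
for z in (23,26):
  print(z)
  for n,P in {'r1':[(303,42),(278,240),(252,440)],'r2':[(365,42),(341,240),(310,440)],'m1':[(246,462),(233,543)],'m2':[(302,462),(290,543)],'R1':[(140,425),(85,500)],'R2':[(192,455),(132,525)],'L':[(412,418),(435,490)]}.items():
    Q=[wonz(c,*(o+np.array(p)/f),z)[:2] for p in P];d=Q[-1]-Q[0]
    print(n,[q.round(1) for q in Q],np.degrees(np.arctan2(d[1],d[0])).round(2))
```

```text
23
r1 [array([ 402.9, -147.2]), array([ 456.4, -150.9]), array([ 513.8, -151.1])] -2.01
r2 [array([ 400.9, -129.7]), array([ 455.7, -133.1]), array([ 514.3, -133.8])] -2.06
m1 [array([ 520.6, -151.8]), array([ 547. , -151.2])] 1.22
m2 [array([ 521.2, -135. ]), array([ 548.2, -133.5])] 3.17
R1 [array([ 508.6, -182.5]), array([ 531. , -194.6])] -28.49
R2 [array([ 517.9, -167.4]), array([ 539.5, -181.1])] -32.47
L [array([ 508.2, -102.2]), array([532.8, -88.2])] 29.67
26
r1 [array([ 403.2, -148.7]), array([ 456. , -152.3]), array([ 512.5, -152.5])] -2.01
r2 [array([ 401.3, -131.5]), array([ 455.3, -134.8]), array([ 513. , -135.5])] -2.06
m1 [array([ 519.2, -153.2]), array([ 545.3, -152.6])] 1.22
m2 [array([ 519.8, -136.7]), array([ 546.5, -135.2])] 3.17
R1 [array([ 507.4, -183.4]), array([ 529.6, -195.5])] -28.49
R2 [array([ 516.6, -168.6]), array([ 537.9, -182.1])] -32.47
L [array([ 507.1, -104.3]), array([531.3, -90.5])] 29.67
```

View pics/t4.png

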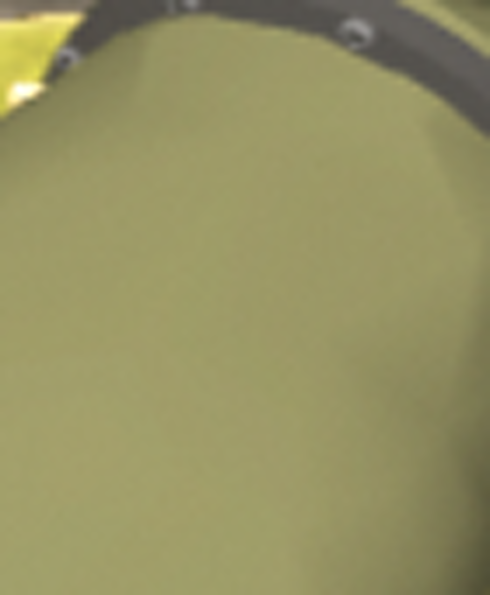

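Request:
arm_command --pt "0.3 0 0 0 0" --pt "0.3 0 0 0 0" --pt "0.3 0 0 -20 0" --pt "0.3 0 0 -45 0" --pt "0.3 -8 40 -65 0" --pt "0.3 -16 80 -65 0" --pt "0.3 -20 110 -65 0" --pt "0.3 -20 110 -65 0" --pt "0.3 -20 110 -65 0"

```text
clock: 22.05
eef_pos: [527.9, -144.1, 146.7]
eef_rot: [-3.141, 0.0, -3.142]
wrist_force: [-0.9, -0.6, 0.1]
finger_gap: 28.1
finger_force: 0.0
```

Run:
```python
from h import *
s=monitor.read_state();print(s['clock'],s['eef_pos'],s['wrist_force'],s['finger_gap'])
c=imaging.camera('wrist')
print('cam',-c['view'][:3,:3].T@c['view'][:3,3], c['mtx'][0])
# rectify to a plan view: plane z=25, 6 px/mm, rows = x descending, cols = y descending (left = +y)
X=np.arange(560,385,-1/4.);Y=np.arange(-75,-225,-1/4.)
gx,gy=np.meshgrid(X,Y,indexing='ij');P=np.stack([gx,gy,np.full_like(gx,25)],-1)
q=P@c['view'][:3,:3].T+c['view'][:3,3];rho=np.hypot(q[...,0],q[...,1]);t=np.arctan2(rho,q[...,2])
u=c['mtx'][0,2]+q[...,0]/rho*t*c['mtx'][0,0];v=c['mtx'][1,2]+q[...,1]/rho*t*c['mtx'][1,1]
im=cv2.remap(c['img'][...,::-1].copy(),u.astype('f4'),v.astype('f4'),cv2.INTER_CUBIC)
im=im[:590];cv2.imwrite('pics/plan.png',im);print(im.shape)
r=trace(c,'bridge');print(r[0]['p'],r[0]['rect'])
m=r[0]['region'];ys,xs=np.nonzero(m)
pts=np.array([wonz(c,a,b,25)[:2] for a,b in zip(xs,ys)],dtype='f4')
print(cv2.minAreaRect(pts))
```

```text
22.05 [ 527.85232322 -144.11291748  146.71354415] [-0.88535341 -0.55571763  0.14354765] 28.069016346293868
cam [ 444.15556322 -145.13384589  306.28846076] [325.1922621    0.         279.64781775]
(590, 600, 3)
0.89 [288.4, 131.1, 57.5, 131.1]
((455.74713134765625, -137.77951049804688), (49.67595291137695, 110.45726776123047), 89.28577423095703)
```

View pics/plan.png

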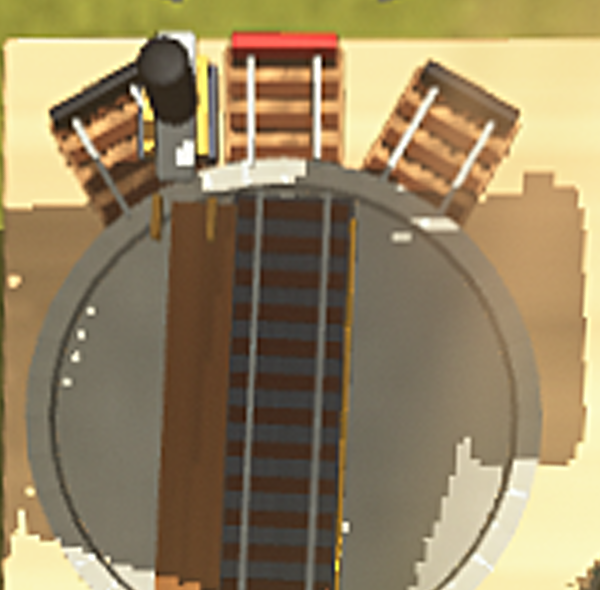

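Request:
arm_command --pt "0.3 5 -40 0 0" --pt "0.3 12 -80 0 0" --pt "0.3 20 -110 0 0" --pt "0.3 20 -110 15 0" --pt "0.3 20 -110 35 0" --pt "0.3 20 -110 55 0" --pt "0.3 20 -110 65 0" --pt "0.3 20 -110 65 0" --pt "0.18 20 -110 65 0" --pt "0.14 20 -110 65 0" --pt "0.11 20 -110 65 0" --pt "0.1 20 -110 65 0" --force 3

```text
clock: 23.65
eef_pos: [508.1, -253.6, 82.2]
eef_rot: [-3.141, 0.001, -3.141]
wrist_force: [-0.0, 1.2, 3.5]
finger_gap: 14.1
finger_force: 3.0
```

```bash
python3 -c "
from h import *
strain(507.5,-281.4)"
```

```text
23.65 pos [ 508.1 -253.6   82.2] r 27.78 th 88.7 f [-0.    1.24  3.51] rad 1.23 tan 0.03 14.1
```

Request:
arm_command --pt "0.1 0 0.3 -0.2 0" --pt "0.1 -4.9 0 -0.2 0" --pt "0.1 -9.6 -1.2 -0.2 0" --pt "0.1 -14.1 -3.2 -0.2 0" --pt "0.1 -18.1 -5.9 -0.2 0" --pt "0.1 -21.6 -9.3 -0.2 0" --pt "0.1 -24.5 -13.3 -0.2 0" --pt "0.1 -26.6 -17.7 -0.2 0" --pt "0.1 -28 -22.4 -0.2 0" --pt "0.1 -28.5 -27.2 -0.2 0" --pt "0.1 -28.3 -30.6 -0.2 0" --pt "0.1 -28.3 -30.6 -0.2 0" --force 6

```text
clock: 25.15
eef_pos: [536.5, -284.1, 82.1]
eef_rot: [3.141, 0.001, 3.142]
wrist_force: [0.6, 2.8, 5.4]
finger_gap: 13.8
finger_force: 6.0
```

```bash
python3 -c "
from h import *
strain(507.5,-281.4)"
```

```text
25.15 pos [ 536.5 -284.1   82.1] r 29.14 th -5.3 f [0.55 2.78 5.43] rad 0.29 tan 2.82 13.8
```

Request:
arm_command --pt "0.3 0 0 0 0" --pt "0.3 0 0 0 0" --pt "0.3 2 0 -20 0" --pt "0.3 4 0 -45 0" --pt "0.3 6 40 -65 0" --pt "0.3 8 80 -65 0" --pt "0.3 8.5 120 -65 0" --pt "0.3 8.5 140 -65 0" --pt "0.3 8.5 140 -65 0" --pt "0.3 8.5 140 -65 0"

```text
clock: 26.4
eef_pos: [527.7, -145.1, 147.1]
eef_rot: [-3.141, 0.0, 3.141]
wrist_force: [1.1, -0.5, -0.2]
finger_gap: 27.9
finger_force: 0.0
```

```bash
cat > meas.py <<'E'
from h import *
def plan(c,z=25):
    X=np.arange(560,385,-1/4.);Y=np.arange(-75,-225,-1/4.)
    gx,gy=np.meshgrid(X,Y,indexing='ij');P=np.stack([gx,gy,np.full_like(gx,z)],-1)
    q=P@c['view'][:3,:3].T+c['view'][:3,3];rho=np.hypot(q[...,0],q[...,1]);t=np.arctan2(rho,q[...,2])
    u=c['mtx'][0,2]+q[...,0]/rho*t*c['mtx'][0,0];v=c['mtx'][1,2]+q[...,1]/rho*t*c['mtx'][1,1]
    return cv2.remap(c['img'][...,::-1].copy(),u.astype('f4'),v.astype('f4'),cv2.INTER_CUBIC)[:590]
def rails(im,r0,r1,lo,hi,gap=(62,74)):
    # blue minus-red-ish whiteness: rails are grey & bright against brown/blue sleepers
    g=im.min(2).astype(float);bg=cv2.blur(g,(25,25));w=cv2.GaussianBlur(g-bg,(5,9),0)
    best=None
    rows=np.arange(r0,r1)
    for a in np.arange(-.16,.161,.004):
        for gp in range(*gap):
            for c0 in np.arange(lo,hi,1.):
                x=c0+a*(rows-(r0+r1)/2)
                xi=np.rint(x).astype(int)
                s=(w[rows,xi]+w[rows,xi+gp]).mean()
                if best is None or s>best[0]: best=(s,a,gp,c0)
    s,a,gp,c0=best
    print('rows',r0,r1,'slope deg (+ = toward +y going up)',np.degrees(np.arctan(a)).round(2),'gauge',gp,'midcol at r0,rmid',round(c0+gp/2+a*(r0-(r0+r1)/2),1),c0+gp/2,'score',s.round(1))
E
python3 - <<'E'
from meas import *
s=monitor.read_state();print(s['clock'],s['eef_pos'],s['wrist_force'])
c=imaging.camera('wrist')
for im in (cv2.imread('pics/plan.png'),plan(c)):
    rails(im,210,580,215,285);rails(im,62,152,230,270)
r=trace(c,'bridge');ys,xs=np.nonzero(r[0]['region'])
print(cv2.minAreaRect(np.array([wonz(c,a,b,25)[:2] for a,b in zip(xs,ys)],dtype='f4')))
cv2.imwrite('pics/plan2.png',plan(c))
E
```

```text
26.4 [ 527.73911435 -145.1399125   147.07472183] [ 1.10293217 -0.4695909  -0.21137564]
rows 210 580 slope deg (+ = toward +y going up) -2.75 gauge 68 midcol at r0,rmid 292.9 284.0 score 95.3
rows 62 152 slope deg (+ = toward +y going up) -0.46 gauge 67 midcol at r0,rmid 283.9 283.5 score 264.4
rows 210 580 slope deg (+ = toward +y going up) 0.0 gauge 68 midcol at r0,rmid 283.0 283.0 score 97.7
rows 62 152 slope deg (+ = toward +y going up) -0.46 gauge 67 midcol at r0,rmid 283.9 283.5 score 264.3Traceback (most recent call last):
  File "<stdin>", line 6, in <module>
IndexError: list index out of range
```

Request:
arm_command --pt "0.25 -3.8 24.8 0 0" --pt "0.25 -3.8 24.8 20 0" --pt "0.25 -3.8 24.8 40 0" --pt "0.25 -3.8 24.8 58 0" --pt "0.25 -3.8 24.8 66 0" --pt "0.25 -3.8 24.8 70 0" --pt "0.25 -3.8 24.8 70 0"

```text
clock: 27.38
eef_pos: [531.6, -119.5, 77.1]
eef_rot: [-3.141, 0.0, -3.142]
wrist_force: [-0.4, 0.8, -0.4]
finger_gap: 23.2
finger_force: 0.0
```

Run:
```python
from meas import *
s=monitor.read_state();print(s['clock'],s['eef_pos'],s['wrist_force'],s['finger_gap'])
c=imaging.camera('wrist')
for x in find_in(c,'bolt_post')[:2]: print(x, [wonz(c,x['rect'][0],x['rect'][1],z).round(1) for z in(48,55)])
print('expected post',wproj(c,[531.5,-120.3,63]),wproj(c,[531.5,-120.3,33]))
```

```text
27.375 [ 531.56292809 -119.48301462   77.05197047] [-0.42573565  0.79092537 -0.40444835] 23.210188525260186
{'rect': [280.9, 245.5, 20.1, 56.2], 'p': 0.84} [array([ 525.7, -119.6,   48. ]), array([ 522.8, -119.6,   55. ])]
expected post [279.77307688 264.18560253] [279.72835506 244.94269103]
```

Request:
arm_command --pt "0.25 0 0 9 0" --pt "0.25 0 0 18 0" --pt "0.25 0 0 18 0" --pt "0.1 0 0 18 0" --pt "0.05 0 0 18 0" --pt "0.05 0 0 18 0" --pt "0.05 0 0 18 0" --force 12

```text
clock: 28.35
eef_pos: [531.5, -118.7, 59.0]
eef_rot: [3.141, 0.0, -3.141]
wrist_force: [-0.0, 5.1, 0.2]
finger_gap: 11.9
finger_force: 12.0
```

Request:
arm_command --pt "0.05 0 -0.7 0 0" --pt "0.05 2 -0.7 0 0" --pt "0.05 4 -0.7 0 0" --pt "0.05 6 -0.7 0 0" --pt "0.05 8 -0.7 0 0" --pt "0.05 10 -0.7 0 0" --pt "0.05 12 -0.7 0 0" --pt "0.05 13 -0.7 0 0" --pt "0.05 13 -0.7 0 0"

```text
clock: 29.48
eef_pos: [518.5, -118.8, 59.0]
eef_rot: [3.14, 0.0, -3.141]
wrist_force: [0.5, 9.9, 0.2]
finger_gap: 11.6
finger_force: 12.0
```

Request:
arm_command --pt "0.05 0.7 0 0 0" --pt "0.05 1.4 0 0 0" --pt "0.05 2 0 0 0" --pt "0.05 2 0 0 0"

```text
clock: 29.98
eef_pos: [517.3, -118.8, 59.1]
eef_rot: [3.14, 0.002, -3.141]
wrist_force: [7.4, 10.9, -4.4]
finger_gap: 11.5
finger_force: 12.0
```

Request:
arm_command --pt "0.25 0 0.7 0 0" --pt "0.25 0 0.7 0 0" --pt "0.25 0 0.7 0 0" --pt "0.25 0 0.7 -20 0" --pt "0.25 0 0.7 -50 0" --pt "0.25 -10 -26 -88 0" --pt "0.25 -10 -26 -88 0" --pt "0.25 -10 -26 -88 0"

```text
clock: 30.98
eef_pos: [525.9, -145.9, 146.0]
eef_rot: [3.141, -0.001, 3.141]
wrist_force: [-0.3, -0.5, -0.5]
finger_gap: 23.4
finger_force: 0.0
```

Run:
```python
from meas import *
s=monitor.read_state();print(s['clock'],s['eef_pos'],s['wrist_force'],s['finger_gap'])
c=imaging.camera('wrist');im=plan(c)
rails(im,210,580,215,285);rails(im,62,152,230,270)
for x in find_in(c,'bolt_post')[:1]:
    u,v,w,h=x['rect'];print(x['p'],'far top edge x at z63',wonz(c,u,v+h/2,63).round(1),'expect 523.5 if home')
print('bridge',trace(c,'bridge')[:1] and 'seen')
for t in('jar_red','jar_orange','pine'):
    for x in find_in(c,t)[:1]: print(t,x['p'],wonz(c,x['rect'][0],x['rect'][1],40).round(0))
```

```text
30.975 [ 525.91215301 -145.86223063  146.0323642 ] [-0.26565718 -0.45831755 -0.51731448] 23.415909270351495
rows 210 580 slope deg (+ = toward +y going up) 0.0 gauge 68 midcol at r0,rmid 283.0 283.0 score 97.3
rows 62 152 slope deg (+ = toward +y going up) -0.46 gauge 67 midcol at r0,rmid 283.9 283.5 score 261.9
0.7 far top edge x at z63 [ 428.9 -289.    63. ] expect 523.5 if home
bridge seen
jar_red 0.65 [ 524. -336.   40.]
jar_orange 0.88 [ 410. -302.   40.]
pine 0.66 [ 412. -235.   40.]
```

Run:
```python
from meas import *
c=imaging.camera('wrist');im=plan(c,63)
m=(im.max(2)<45).astype('u1');m[:, :100]=0;m[:,250:]=0;m[260:]=0
n,l,s,ce=cv2.connectedComponentsWithStats(m)
for i in range(1,n):
    if s[i,4]>150: print(s[i],'x',560-s[i,1]/4,'..',560-(s[i,1]+s[i,3])/4,'y',-75-ce[i][0]/4)
old=cv2.imread('pics/plan2.png');new=plan(c,25)
d=cv2.absdiff(old,new).max(2)>60;ys,xs=np.nonzero(d[:260,:260]);print('changed rows/cols',ys.min(),ys.max(),xs.min(),xs.max(),len(ys)) if len(ys) else print('none')
print(monitor.read_state()['clock'])
```

```text
[206   0  18  62 667] x 560.0 .. 544.5 y -128.7751124437781
[160 152  53  68 629] x 522.0 .. 505.0 y -122.10413354531002[ WARN:0@1.549] global loadsave.cpp:275 findDecoder imread_('pics/plan2.png'): can't open/read file: check file path/integrity
Traceback (most recent call last):
cv2.error: OpenCV(4.12.0) /io/opencv/modules/core/src/arithm.cpp:1155: error: (-215:Assertion failed) src1.empty() == src2.empty() in function 'absdiff'
```

```bash
python3 -c "
from cell import job
print(job.sign_off())"
```

```text
the job is handed in; nothing more can be done
None
```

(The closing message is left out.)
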